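# Turn the stacked tote round and nest it home

## Robot

A 6-joint arm with a two-finger parallel gripper is mounted at the origin on a cart in front of the work surface, level with it; the furniture and walls round the work are solid. World frame = base frame: x ahead of the robot, y to its left, z up, the work surface at z = 0. Lengths are in mm, angles in rad, forces in N, time in s.
With the tool pointing down it reaches from about 275 to 750 mm from the base axis. Payload 10.2 kg.
Tool frame: the origin (TCP) lies at the very end of the fingers, on their centre line; the grasp point (between the pads) lies 19 mm behind it; z points along the fingers, y is the line along which they close (so a half turn about z gives the same grasp; the last joint's range is limited). The gripper opens to 85 mm and grips with 20 to 120 N. Pads are 22 mm wide; open, the fingers measure 114 mm over their backs; the gripper's body (76 mm by 85 mm) begins 54 mm behind the grasp point. The pads swing forward as they close: fully open they stand 13 mm farther back than shut.
Start: joints at [0.979, 0.313, 1.498, -0, 1.331, -0.223], TCP at [189.273, 489.701, 231.294] pointing down, gripper open.
Joint ranges: [-2.94, 2.94], [-0.97, 2.17], [0.19, 2.56], [-1.23, 4.37], [0.02, 3.11], [-2.88, 2.88]. Speed limits (rad/s): [2.39, 2.39, 3.01, 3.14, 3.14, 3.14].

## Interface

Orientations are given as a unit quaternion [w, x, y, z].
In Python, from rig import * gives the robot as it stands. The module is installed in compiled form; this text tells all that it offers.
- The arm moves only by the shell command python3 -m crank 'ROWS' [FORCE]. ROWS is JSON, a list that holds one entry, the list of rows, each a list of 7 numbers: the shift along the tool's x, y, z in units of 25 mm (1.0 is 25 mm), then the turn, a rotation vector about the tool's x, y, z in units of 8 degrees (1.0 is 8 degrees), then the finger opening in mm, from 0 to 85.4. A call has exactly 8 rows; each row shifts and turns the commanded pose from where the row before left it, along the tool's axes as they then stand; what a row does not reach is not made up. A row lasts 1/10 s, in which the tool goes at most 50 mm and 8.59 degrees, less where a joint would pass 70% of its speed; a pose out of reach is approached as far as the arm can. A call is refused whole if a number of a shift passes 1 or a number of a turn 1, either way. A call with a gripper value outside its range is refused whole. The fingers move at their own pace and stop on an object; FORCE is the grip in N (left out, the last holds). Time passes only in rows, so rows that do not move let the fingers close, or fill a call up. It gives the time, the measured TCP pose, the force, the opening and the grip force at its end, in the units of the state.
- sense(): the state, without advancing time (a new reading comes with each control period).
- capture(name): name is "side" or "top"; returns the picture (480x640x3 uint8, blue, green, red); there is no depth.
- camera_model(name): a dict with "fx", "fy", "cx", "cy" (pixels), "k1" (the pictures are not rectified: a ray, as slopes to the right and down, at radius r is drawn at 1 + k1 r^2 times it, then the intrinsics apply), "world_from_camera" (4x4, takes a point from camera to world coordinates). Camera axes: x right, y up, looking along -z (the intrinsics and any distortion apply to the point x, -y, -z); pixel columns grow to the right and rows downward; lengths in mm; the calibration is good to about 2 mm. A picture is of the moment at which its call begins. camera_model takes no time and is no camera call.
- finish_job(): hands the job in; it is judged then, once.
The state is a dict: "time_s": time; "joints": joint angles; "dq": joint speeds; "tau": joint torques, N m; "eef_pos": TCP position; "ee_rot": TCP orientation; "force": force on the tool from outside, world axes, zero at the start; "wrist_torque": the same for the moment, N m; "grip_width": opening from 0.0 (shut) to 1.0 (fully open); "grip_force": force on a finger pad.
Only numpy, scipy, OpenCV 4.12 (cv2) and the standard library are available. Lean on these libraries where they do the work, as an engineer would, in place of code of your own. Each camera call takes 0.05 s, during which the arm holds its last target. There are 200 camera calls.

## Task

The grey tote is stacked on the blue base tote with its orange end the wrong way round. Lift it off, turn it half a turn so that both orange ends are on the same side, feel for the slots by sliding its lugs lightly along the aluminium rails, and press it gently down past the spring balls until it is nested fully home. Use light forces between the totes, let go of it, and leave the things round about where they are.

Things in the scene. Friction and masses are not known exactly. Their poses are not given: they have to be found in the camera images.
- loose_tote: Loose grey tote, about 0.35 kg, 170 x 100 x 62 mm (x, y, z), origin at the centre of its underside, +x toward its orange end. Its foot flange is 8 mm high and 100 mm wide, the walls above it are 96 mm wide. Starts stacked on the base, orange end the wrong way round, lugs on the rail tops. Half a turn round (orange ends on the same side) it can nest.
- tote_grip (a point): Middle of the top edge of the grip wall across the middle of the loose tote (black rubber top), at (0, 0, 71) mm in its frame. The wall is 12 mm thick along the tote's x and 92 mm long along its y, with 73 mm of free space on each side of it. Grip it here from above; the middle of the pads may go 13 mm below the top.
- tote_lug (a point): Underside of one of the four black lugs of the loose tote, at (65, 53, 4) mm in its frame. The lugs are at x = -27 and x = +65 mm on both long sides, stick out to y = +-60 mm and are 16 mm long in x; their undersides are 4 mm above the tote's underside.
- loose_orange_end (a point): Middle of the top edge of the loose tote's orange end wall, at (83, 0, 62) mm in its frame.
- base_tote: Blue base tote bolted to the bench, 260 x 140 x 80 mm, origin at the centre of its underside, +x toward its orange end. Inside each long side runs an aluminium rail: inner faces at y = +-52 mm (2 mm play for the tote's foot each side), tops 80 mm above the underside. Lugs on the rail tops put the loose tote's underside 76 mm above the base's. At most 40 N may act between the totes.
- rail_zero (a point): Zero mark of the rails: (0, 0, 80) mm in the base's frame. The two rails are one insert, 184 mm long, firmly clamped at an unmeasured shift of 4 to 28 mm from here toward the orange end. Each rail has two upright slots, open at the top, 18.6 mm long in x, bottoms 28 mm above the base's underside, centres at x = -27 and +65 mm plus the shift.
- nest_zero (a point): Where the loose tote's origin would be, nested home, if the shift were 0: (0, 0, 24) mm in the base's frame, lugs on the hard slot bottoms. Two spring balls, one in each rail, catch the foot flange 18 mm above home and push it sideways if it is off centre; pressing past takes about 5 to 12 N, and it snaps under them about 5 mm above home.
- base_orange_end (a point): Middle of the top edge of the base tote's orange end wall, at (128, 0, 76) mm in its frame.
- tape_roll: Bystander: roll of masking tape, 87 mm across, 25 mm high, lying flat; origin under its centre. Do not move.
- holesaw: Bystander: brass-coloured hole saw, 45 mm across, 66 mm high, standing; origin under its centre. Do not move.
- green_tin: Bystander: flat green tin, 75 x 116 x 35 mm; origin under its centre. Do not move.

How it is judged:
By the outcome, as a careful person would: the job done as asked, in the order asked, and still so for the second after the job is handed in, with the robot touching nothing.
It also fails if it takes over 64 s, if anything falls off the work surface, if the arm or the gripper's body presses on something with over 40 N, if the wrist force passes 120 N, or if a joint passes its speed limit or range.

## Working session

There is one attempt and no reset: what is moved stays moved. The work goes in short steps, Python scripts to look and compute and a shell command to move; the robot and the scene stay as the last step left them, time stands still between calls to the robot, and variables do not carry over. Pictures are saved under pics/ and viewed, at most 10 in all, crops included, and the job is handed in when it is done.

```bash
mkdir -p pics; python3 - <<'E'
from rig import *
import cv2
for n in("top","side"):
    cv2.imwrite(f"pics/{n}0.png",capture(n)); m=camera_model(n); print(n,m)
s=sense(); print({k:s[k] for k in("time_s","eef_pos","ee_rot","force","grip_width")})
E
```

```text
top {'fx': 465.54643178368065, 'fy': 465.54643178368065, 'cx': 315.6155799823142, 'cy': 235.1206563506652, 'k1': -0.014372540415843136, 'world_from_camera': array([[ 7.58810712e-03,  9.96115901e-01, -8.77241881e-02,
         5.01489679e+02],
       [-9.99882656e-01,  6.39070879e-03, -1.39223866e-02,
        -3.35755048e+01],
       [-1.33076909e-02,  8.78195388e-02,  9.96047506e-01,
         9.62231520e+02],
       [ 0.00000000e+00,  0.00000000e+00,  0.00000000e+00,
         1.00000000e+00]])}
side {'fx': 480.83771556711747, 'fy': 480.83771556711747, 'cx': 320.01748564299515, 'cy': 239.97742846672318, 'k1': -0.05435788225696969, 'world_from_camera': array([[-9.99889123e-01,  1.32159316e-02,  6.86157136e-03,
         5.68211164e+02],
       [ 9.95353155e-04, -4.00438850e-01,  9.16322943e-01,
         8.94005210e+02],
       [ 1.48577011e-02,  9.16228174e-01,  4.00381296e-01,
         5.02518864e+02],
       [ 0.00000000e+00,  0.00000000e+00,  0.00000000e+00,
         1.00000000e+00]])}
{'time_s': 0.1, 'eef_pos': array([189.16268143, 489.49440752, 230.82615744]), 'ee_rot': array([-2.15030793e-04,  1.83369454e-01,  9.83043916e-01, -5.05841543e-04]), 'force': array([-0.26626743,  0.23289916, -0.75386374]), 'grip_width': 1.0007950080092836}
```

View pics/top0.png

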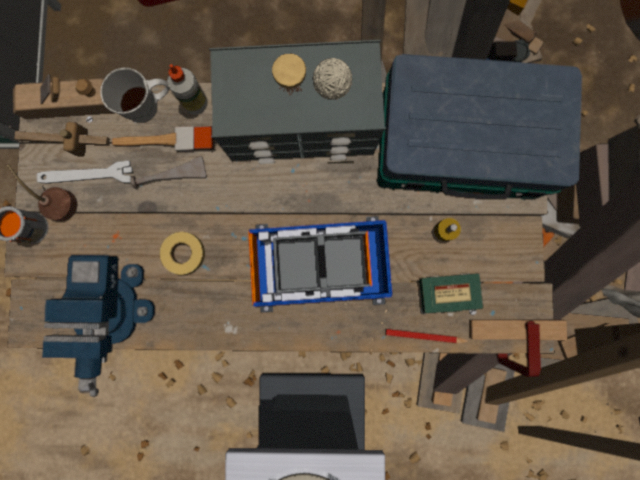

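View pics/side0.png

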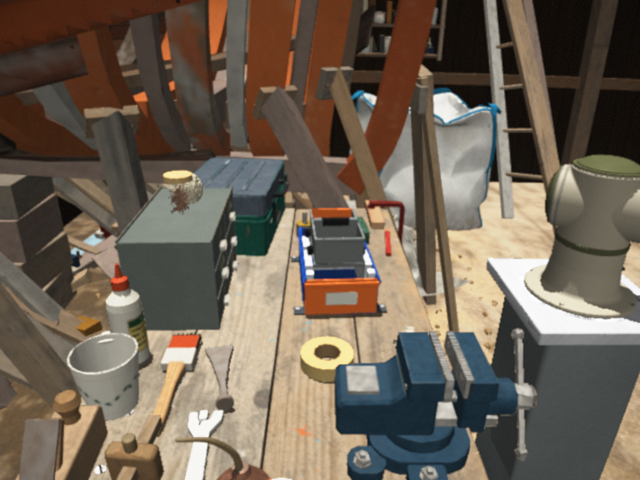

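The top view shows the base at about (250–390, 220–305), with its orange end on the left (x≈254). The grey tote's orange end is on the right (x≈368). The side view confirms that the loose tote is stacked. I'll zoom in on the totes.

```bash
python3 - <<'E'
import cv2
a=cv2.imread("pics/top0.png")[210:320,240:400]
cv2.imwrite("pics/c0.png",cv2.resize(a,None,fx=5,fy=5,interpolation=cv2.INTER_CUBIC))
E
```

```text
(no output)
```

View pics/c0.png

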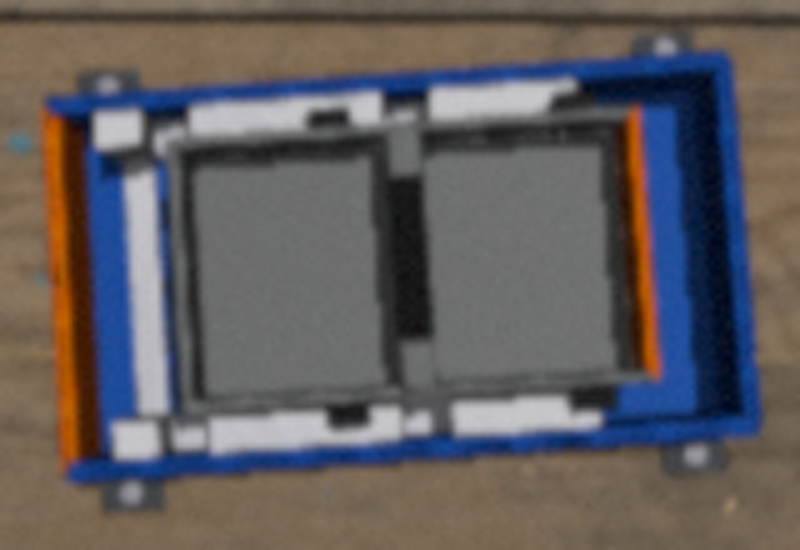

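The crop shows the rail slots. On the upper rail the gaps run from x≈143 to 187 and from 382 to 428, and the white insert spans about 93–578. The black grip rubber is centred near (410, 258). Next I'll turn these into world positions.

```bash
cat > h.py <<'E'
import numpy as np,cv2
from rig import camera_model
def cast(n,uv,z):
    m=camera_model(n); uv=np.atleast_2d(np.float64(uv)); K=np.array([[m["fx"],0,m["cx"]],[0,m["fy"],m["cy"]],[0,0,1.]])
    p=cv2.undistortPoints(uv[:,None],K,np.array([m["k1"],0,0,0]))[:,0]
    T=m["world_from_camera"]; d=np.c_[p[:,0],-p[:,1],-np.ones(len(p))]@T[:3,:3].T; o=T[:3,3]
    return o+d*((z-o[2])/d[:,2])[:,None]
def proj(n,P):
    m=camera_model(n);T=np.linalg.inv(m["world_from_camera"]);P=np.atleast_2d(P);c=P@T[:3,:3].T+T[:3,3]
    x=c[:,0]/-c[:,2];y=-c[:,1]/-c[:,2];f=1+m["k1"]*(x*x+y*y);return np.c_[m["fx"]*x*f+m["cx"],m["fy"]*y*f+m["cy"]]
def crop(c,ox=240,oy=210,s=5): return (np.float64(c)+.5)/s-.5+[ox,oy]
E
python3 - <<'E'
from h import *
np.set_printoptions(precision=1,suppress=True)
b=cast("top",crop([[735,55],[760,432]]),80)[:,:2]; o=cast("top",crop([[45,105],[68,475]]),78)[:,:2]
print("base",b,o,np.linalg.norm(b[0]-b[1]),np.linalg.norm(b[0]-o[0]))
C=(b.mean(0)+o.mean(0))/2; ax=o.mean(0)-b.mean(0); ax/=np.linalg.norm(ax); print("C",C,"yaw",np.degrees(np.arctan2(ax[1],ax[0])))
print("side yaws",[np.degrees(np.arctan2(*(o[i]-b[i])[::-1])) for i in (0,1)])
nx=np.array([-ax[1],ax[0]])
r=cast("top",crop([[93,130],[143,128],[187,120],[382,107],[428,104],[578,92],[112,440],[160,440],[207,437],[402,424],[452,420],[604,412]]),80)[:,:2]
print("rail pts base frame",np.c_[(r-C)@ax,(r-C)@nx])
l=cast("top",crop([[168,142],[638,107],[660,378],[185,413]]),138)[:,:2]
print("loose",l,l.mean(0),"yaw",[np.degrees(np.arctan2(*(l[i]-l[j])[::-1])) for i,j in((1,0),(2,3))], np.linalg.norm(l[1]-l[0]),np.linalg.norm(l[1]-l[2]))
print("in base",(l.mean(0)-C)@ax,(l.mean(0)-C)@nx)
g=cast("top",crop([[388,178],[420,176],[432,338],[402,340]]),147)[:,:2]; print("grip",g.mean(0))
# profile along rails at y=+-61.. 
a=cv2.cvtColor(cv2.imread("pics/top0.png"),cv2.COLOR_BGR2GRAY)
for s in(56,-56,59,-59,62,-62):
    xs=np.arange(-90,126,2.); P=np.c_[C+xs[:,None]*ax+s*nx,np.full(len(xs),80)]; q=proj("top",P).astype(np.float32)
    v=cv2.remap(a,q[:,:1],q[:,1:],cv2.INTER_LINEAR).ravel(); print(s,v.tolist())
E
```

```text
base [[ 607.8 -156.2]
 [ 465.3 -164.8]] [[587.2 107. ]
 [447.   95.5]] 142.74415442215675 264.086717774169
C [526.9 -29.6] yaw 94.24832962223287
side yaws [np.float64(94.4729694238895), np.float64(94.02104015115596)]
rail pts base frame [[113.7 -59.3]
 [ 94.6 -58.8]
 [ 77.7 -60.7]
 [  3.2 -60.6]
 [-14.3 -60.6]
 [-71.6 -61.3]
 [113.1  58.3]
 [ 95.   59.4]
 [ 77.3  59.5]
 [  3.7  59.5]
 [-15.2  59.2]
 [-72.4  60. ]]
loose [[ 568.5   53.4]
 [ 582.  -113.6]
 [ 486.3 -121.2]
 [ 472.7   45.9]] [527.4 -33.9] yaw [np.float64(-85.35734328180757), np.float64(-85.35854352025699)] 167.56202297530928 96.01225692830216
in base -4.303876455227257 -0.208418107973119
grip [527.6 -33.2]
56 [74, 76, 75, 74, 75, 70, 53, 40, 34, 33, 36, 37, 39, 42, 55, 98, 155, 185, 191, 192, 193, 193, 195, 196, 196, 193, 190, 189, 191, 190, 190, 191, 191, 192, 192, 192, 185, 152, 107, 85, 86, 103, 142, 152, 145, 124, 121, 148, 184, 193, 194, 190, 164, 104, 53, 39, 38, 41, 37, 42, 64, 125, 180, 192, 194, 192, 193, 194, 195, 196, 194, 190, 186, 184, 186, 188, 189, 191, 191, 190, 190, 192, 185, 156, 137, 146, 151, 149, 140
[... 1966 characters left out ...]
91, 189, 188, 187, 187, 187, 187, 187, 186, 184, 186, 186, 190, 190, 185, 162, 141, 156, 163, 163, 160, 148, 113, 75, 93, 147, 181, 193, 195, 195, 194, 194, 185, 148, 87, 51, 40, 35, 34, 40]
-62 [14, 15, 17, 18, 14, 14, 18, 18, 27, 56, 94, 118, 128, 139, 160, 186, 197, 197, 196, 197, 196, 196, 197, 196, 194, 195, 195, 197, 198, 197, 196, 197, 196, 196, 196, 196, 193, 171, 97, 52, 51, 52, 51, 47, 50, 53, 81, 146, 189, 197, 195, 193, 186, 159, 136, 131, 135, 146, 148, 144, 150, 171, 189, 195, 194, 192, 191, 192, 193, 194, 193, 192, 190, 191, 191, 191, 194, 194, 192, 190, 191, 190, 188, 156, 87, 51, 46, 44, 45, 43, 40, 50, 90, 152, 186, 194, 194, 195, 195, 195, 191, 168, 89, 26, 20, 22, 27, 44]
```

The two rails agree: the shift is about +21 mm, which puts the nest target near world (525, −9). The grip is at about (527.5, −33.5), and the loose tote's x axis lies along −85.4°. I'm moving over the grip now.

```bash
python3 -m crank '[[[-1,-0.726,0,0,0,0,80],[-1,-0.726,0,0,0,0,80],[-1,-0.726,0,0,0,0,80],[-1,-0.726,0,0,0,0,80],[-1,-0.726,0,0,0,0,80],[-1,-0.726,0,0,0,0,80],[-1,-0.726,0,0,0,0,80],[-1,-0.726,0,0,0,0,80]]]' 60
python3 -m crank '[[[-1,-0.726,0,0,0,0,80],[-1,-0.726,0,0,0,0,80],[-1,-0.726,0,0,0,0,80],[-1,-0.726,0,0,0,0,80],[-1,-0.726,0,0,0,0,80],[-1,-0.726,0,0,0,0,80],[-1,-0.726,0,0,0,0,80],[-1,-0.726,0,0,0,0,80]]]'
python3 -m crank '[[[-1,-0.726,0,0,0,0,80],[-1,-0.726,0,0,0,0,80],[-1,-0.726,0,0,0,0,80],[-1,-0.726,0,0,0,0,80],[0,0,0,0,0,-0.81,60],[0,0,0,0,0,-0.81,60],[0,0,0,0,0,-0.8,60],[0,0,0,0,0,-0.8,60]]]'
```

```text
time_s: 0.9
eef_pos: [323.9, 281.0, 231.1]
ee_rot: [-0.0, 0.183, 0.983, -0.0]
force: [0.2, 0.5, -0.0]
grip_width: 0.935
grip_force: 0.0
time_s: 1.7
eef_pos: [458.1, 73.4, 231.1]
ee_rot: [-0.0, 0.183, 0.983, -0.0]
force: [0.6, 0.7, -0.4]
grip_width: 0.938
grip_force: 0.0
time_s: 2.5
eef_pos: [524.6, -29.2, 230.9]
ee_rot: [-0.0, -0.043, 0.999, 0.0]
force: [1.1, -0.2, 0.8]
grip_width: 0.702
grip_force: 0.0
```

```bash
python3 -m crank '[[[-0.1,-0.18,0.6,0,0,0.03,50],[0,0,0.8,0,0,0,50],[0,0,0.8,0,0,0,50],[0,0,0.8,0,0,0,50],[0,0,0.6,0,0,0,50],[0,0,0.4,0,0,0,50],[0,0,0.3,0,0,0,50],[0,0,0.25,0,0,0,50]]]'
python3 -c "
from rig import *;import cv2
cv2.imwrite('pics/s1.png',cv2.resize(capture('side')[180:330,240:440],None,fx=4,fy=4))"
```

```text
time_s: 3.3
eef_pos: [527.8, -33.5, 117.3]
ee_rot: [0.0, -0.038, 0.999, -0.0]
force: [-0.5, -0.2, 0.1]
grip_width: 0.587
grip_force: 0.0
```

View pics/s1.png

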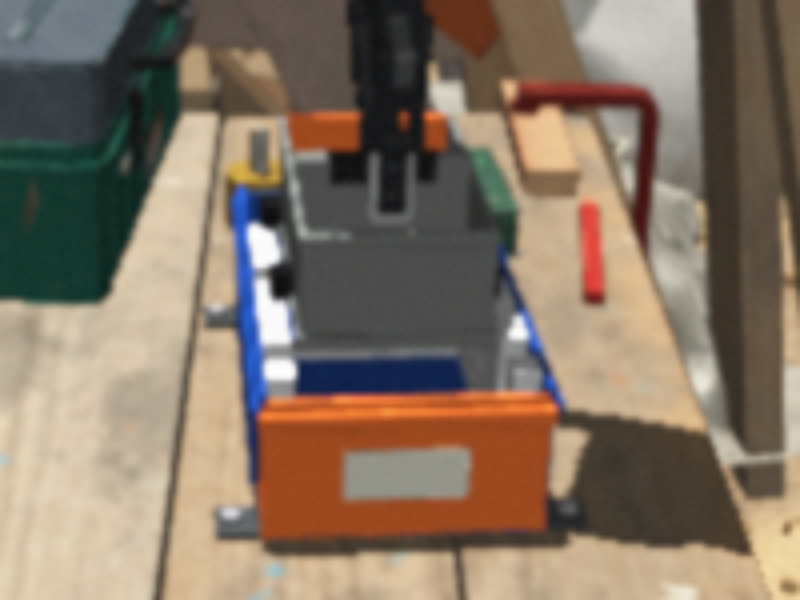

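The crop shows the fingers straddling the grip wall, with the near finger at about (390, 190) and centred across the tote. I'll close and lift 70 mm.

```bash
python3 -m crank '[[[0,0,0,0,0,0,5],[0,0,0,0,0,0,5],[0,0,0,0,0,0,5],[0,0,0,0,0,0,5],[0,0,0,0,0,0,5],[0,0,0,0,0,0,5],[0,0,0,0,0,0,5],[0,0,0,0,0,0,5]]]' 60
python3 -m crank '[[[0,0,-0.1,0,0,0,5],[0,0,-0.2,0,0,0,5],[0,0,-0.3,0,0,0,5],[0,0,-0.5,0,0,0,5],[0,0,-0.6,0,0,0,5],[0,0,-0.6,0,0,0,5],[0,0,-0.4,0,0,0,5],[0,0,-0.1,0,0,0,5]]]'
```

```text
time_s: 4.15
eef_pos: [528.0, -33.4, 118.2]
ee_rot: [0.001, -0.038, 0.999, -0.0]
force: [-0.4, 2.0, 6.8]
grip_width: 0.126
grip_force: 59.1
time_s: 4.95
eef_pos: [528.1, -33.6, 189.1]
ee_rot: [0.001, -0.038, 0.999, -0.0]
force: [0.8, -0.1, -3.3]
grip_width: 0.129
grip_force: 58.4
```

```bash
python3 -m crank '[[[0,0,0,0,0,0.5,5],[0,0,0,0,0,0.8,5],[0,0,0,0,0,1,5],[0,0,0,0,0,1,5],[0,0,0,0,0,1,5],[0,0,0,0,0,1,5],[0,0,0,0,0,1,5],[0,0,0,0,0,1,5]]]'
python3 -m crank '[[[0,0,0,0,0,1,5],[0,0,0,0,0,1,5],[0,0,0,0,0,1,5],[0,0,0,0,0,1,5],[0,0,0,0,0,1,5],[0,0,0,0,0,1,5],[0,0,0,0,0,1,5],[0,0,0,0,0,1,5]]]'
python3 -m crank '[[[0,0,0,0,0,1,5],[0,0,0,0,0,1,5],[0,0,0,0,0,1,5],[0,0,0,0,0,1,5],[0,0,0,0,0,1,5],[0,0,0,0,0,1,5],[0,0,0,0,0,0.8,5],[0,0,0,0,0,0.4,5]]]'
python3 - <<'E'
from rig import *
import cv2
cv2.imwrite("pics/t2.png",capture("top"));cv2.imwrite("pics/t2c.png",cv2.resize(cv2.imread("pics/t2.png")[200:320,230:400],None,fx=4.7,fy=4.7,interpolation=2)); s=sense();print(s["joints"],s["eef_pos"],s["ee_rot"],s["force"])
E
```

```text
time_s: 5.75
eef_pos: [527.4, -33.4, 187.1]
ee_rot: [-0.001, 0.457, 0.89, -0.0]
force: [0.2, 0.6, -3.8]
grip_width: 0.132
grip_force: 58.3
time_s: 6.55
eef_pos: [527.4, -33.4, 187.1]
ee_rot: [-0.0, 0.859, 0.512, -0.0]
force: [0.2, 0.4, -2.9]
grip_width: 0.131
grip_force: 58.3
time_s: 7.35
eef_pos: [527.4, -33.4, 187.1]
ee_rot: [-0.0, 0.999, 0.036, -0.001]
force: [-0.1, 0.2, -3.1]
grip_width: 0.129
grip_force: 58.3
[-2.85064725e-01  3.59074077e-01  1.55296287e+00 -3.56217005e-05
  1.23049517e+00  1.21446708e+00] [527.42029901 -33.37643764 187.13101042] [-1.32142367e-04  9.99364916e-01  3.56306670e-02 -4.51076207e-04] [ 0.58322299 -0.07396425 -2.93336958]
```

View pics/t2c.png

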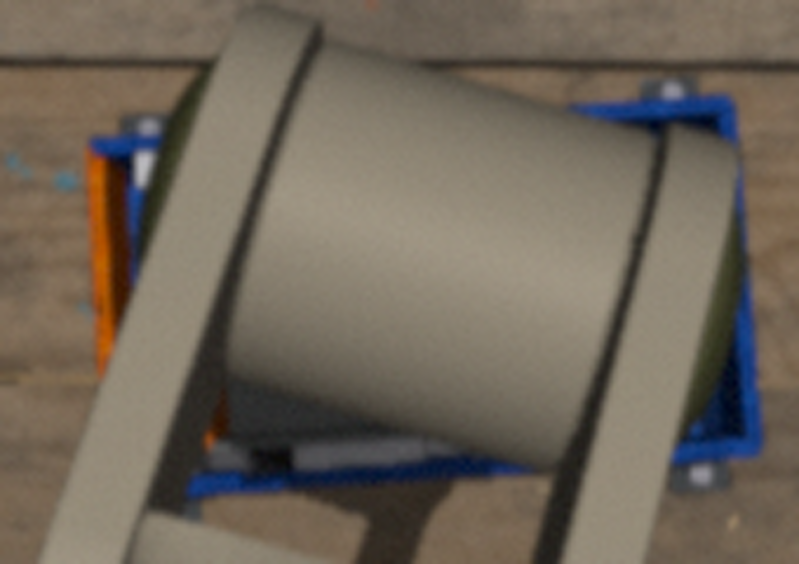

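The top view is blocked by the wrist, but it shows the loose orange end now at the lower left, on the same side as the base's. I'll move to 9 mm short of the slots and lower to just above the rails.

```bash
python3 -m crank '[[[-0.03,-0.33,0,0,0,-0.04,5],[0,-0.3,0.2,0,0,0,5],[0,0,0.5,0,0,0,5],[0,0,0.6,0,0,0,5],[0,0,0.6,0,0,0,5],[0,0,0.4,0,0,0,5],[0,0,0.2,0,0,0,5],[0,0,0,0,0,0,5]]]'
python3 - <<'E'
from rig import *
import cv2
s=sense();print(s["eef_pos"],s["ee_rot"],s["force"],s["wrist_torque"])
cv2.imwrite('pics/s3.png',cv2.resize(capture('side')[190:320,260:420],None,fx=4.6,fy=4.6,interpolation=2))
E
```

```text
time_s: 8.2
eef_pos: [525.4, -17.7, 124.4]
ee_rot: [-0.0, 0.999, 0.041, -0.001]
force: [-0.1, 1.4, -3.4]
grip_width: 0.132
grip_force: 58.4
[525.40354745 -17.69311076 124.36371876] [-1.55356299e-04  9.99150293e-01  4.12108645e-02 -5.76663673e-04] [-0.14867414  1.39982298 -3.39256628] [-0.01044145 -0.00822787 -0.021212  ]
```

View pics/s3.png

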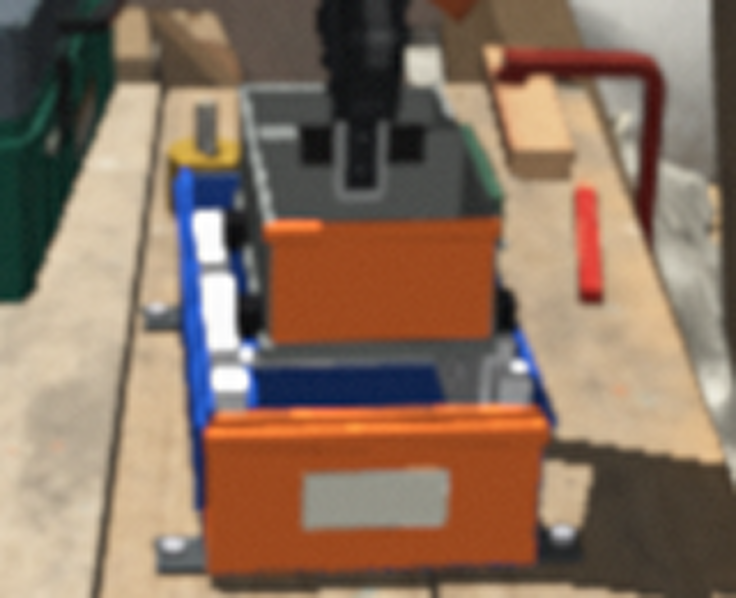

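The side view shows both orange ends facing the camera, with the tote over the rails and its lugs just above them. I'll lower it slowly to contact.

```bash
python3 -m crank '[[[0,0,0.04,0,0,0.03,5],[0,0,0.04,0,0,0,5],[0,0,0.04,0,0,0,5],[0,0,0.04,0,0,0,5],[0,0,0.02,0,0,0,5],[0,0,0.02,0,0,0,5],[0,0,0.02,0,0,0,5],[0,0,0,0,0,0,5]]]'
```

```text
time_s: 9.05
eef_pos: [526.9, -17.8, 121.3]
ee_rot: [0.0, 0.999, 0.039, 0.002]
force: [2.0, 2.4, 9.7]
grip_width: 0.131
grip_force: 60.3
```

```bash
python3 - <<'E'
from rig import *
s=sense();print(s["eef_pos"],s["ee_rot"],s["force"],s["wrist_torque"])
E
```

```text
[526.9330858  -17.79995336 121.3316169 ] [3.28151865e-04 9.99236803e-01 3.90073737e-02 2.03186961e-03] [2.03847556 2.4469258  9.65809307] [ 0.32018481  0.2518778  -0.00940674]
```

The contact came about 3 mm too high, with moments showing the foot on the −x rail at its +y end. I'll raise it, shift about 1.5 mm in +x, ease the yaw and lower again.

```bash
python3 -m crank '[[[0,0,-0.1,0,0,0,5],[0.06,0,-0.1,0,0,0.04,5],[0,0,0,0,0,0,5],[0,0,0.05,0,0,0,5],[0,0,0.05,0,0,0,5],[0,0,0.04,0,0,0,5],[0,0,0.02,0,0,0,5],[0,0,0,0,0,0,5]]]'
python3 - <<'E'
from rig import *
s=sense();print(s["eef_pos"],s["ee_rot"],s["force"],s["wrist_torque"])
E
```

```text
time_s: 9.85
eef_pos: [527.3, -17.6, 121.2]
ee_rot: [0.0, 0.999, 0.036, 0.0]
force: [-1.3, 2.1, 5.1]
grip_width: 0.13
grip_force: 59.9
[527.34223659 -17.64790352 121.20156587] [9.07078732e-05 9.99342507e-01 3.62553371e-02 3.08584995e-04] [-1.25676231  2.07317222  5.06788341] [ 0.21808234  0.62081731 -0.05879792]
```

```bash
python3 -m crank '[[[0,0,-0.1,0,0,0,5],[0.06,0,0,0,0,0,5],[0,0,0,0,0,0,5],[0,0,0.03,0,0,0,5],[0,0,0.03,0,0,0,5],[0,0,0.03,0,0,0,5],[0,0,0.02,0,0,0,5],[0,0,0,0,0,0,5]]]'
python3 - <<'E'
from rig import *
s=sense();print(s["eef_pos"],s["ee_rot"],s["force"],s["wrist_torque"])
E
```

```text
time_s: 10.65
eef_pos: [528.6, -17.5, 120.2]
ee_rot: [-0.0, 0.999, 0.036, -0.0]
force: [-0.4, -0.4, -3.6]
grip_width: 0.13
grip_force: 58.6
[528.6314443  -17.54990923 120.1758784 ] [-5.57723224e-06  9.99343422e-01  3.62315069e-02 -4.23638791e-05] [-0.39232899 -0.44510315 -3.64967154] [ 0.03335861 -0.10222327  0.08371589]
```

Free at 120.2 now, so the foot is between the rails. Lowering on to lug contact.

```bash
python3 -m crank '[[[0,0,0.03,0,0,0,5],[0,0,0.03,0,0,0,5],[0,0,0.02,0,0,0,5],[0,0,0.02,0,0,0,5],[0,0,0.02,0,0,0,5],[0,0,0,0,0,0,5],[0,0,0,0,0,0,5],[0,0,0,0,0,0,5]]]'
python3 - <<'E'
from rig import *
s=sense();print(s["eef_pos"],s["ee_rot"],s["force"],s["wrist_torque"])
E
```

```text
time_s: 11.45
eef_pos: [528.5, -17.6, 118.5]
ee_rot: [0.0, 0.999, 0.036, 0.0]
force: [-8.0, -0.1, 10.6]
grip_width: 0.132
grip_force: 60.9
[528.48612233 -17.62073261 118.49115823] [2.13787216e-04 9.99341423e-01 3.62859308e-02 7.20301482e-05] [-8.04115407 -0.12713678 10.58655191] [0.04617288 0.93392265 0.00742803]
```

Lug contact came at 118.5, as expected, but with 8 N sideways. I'll back off 0.75 mm up and 0.75 mm in −x.

```bash
python3 -m crank '[[[-0.03,0,-0.03,0,0,0,5],[0,0,0,0,0,0,5],[0,0,0,0,0,0,5],[0,0,0,0,0,0,5],[0,0,0,0,0,0,5],[0,0,0,0,0,0,5],[0,0,0,0,0,0,5],[0,0,0,0,0,0,5]]]'
python3 - <<'E'
from rig import *
import cv2
s=sense();print(s["eef_pos"],s["ee_rot"],s["force"],s["wrist_torque"])
cv2.imwrite('pics/s4.png',cv2.resize(capture('side')[205:305,280:400],None,fx=6,fy=6,interpolation=2))
E
```

```text
time_s: 12.25
eef_pos: [528.2, -17.6, 118.5]
ee_rot: [0.0, 0.999, 0.036, 0.0]
force: [-2.1, 0.7, 5.9]
grip_width: 0.131
grip_force: 60.0
[528.21042418 -17.62024943 118.45682994] [9.52394988e-05 9.99343286e-01 3.62319979e-02 4.79315854e-04] [-2.07913373  0.72647641  5.93438829] [ 0.16848519 -0.10767045  0.03138846]
```

View pics/s4.png

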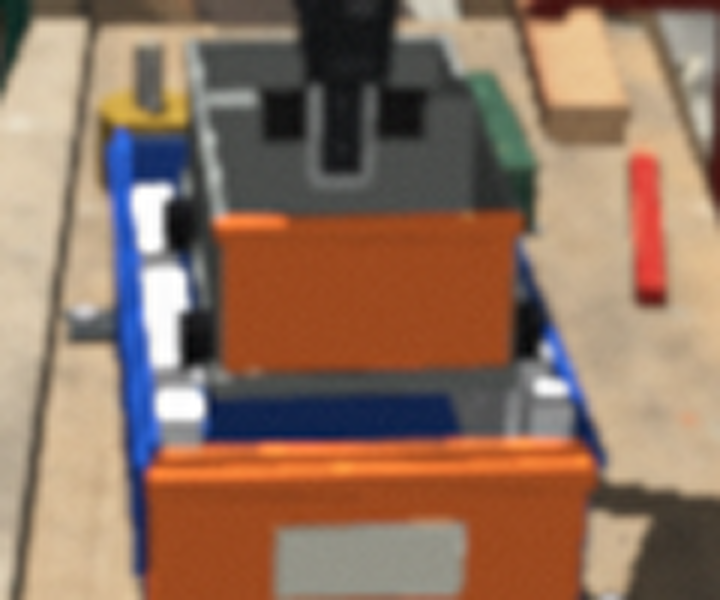

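The lugs now sit on the rails, with about 9 N of contact and small moments; the near lugs are at about (197, 335) and (525, 325), 8–10 mm short of the slots. I'll lighten slightly and slide along the rails.

```bash
python3 -m crank '[[[0,-0.02,-0.02,0,0,0,5],[0,-0.03,0,0,0,0,5],[0,-0.03,0,0,0,0,5],[0,-0.03,0,0,0,0,5],[0,-0.03,0,0,0,0,5],[0,-0.03,0,0,0,0,5],[0,-0.03,0,0,0,0,5],[0,0,0,0,0,0,5]]]'
python3 -c "
from rig import *
s=sense();print(s['eef_pos'],s['ee_rot'],s['force'],s['wrist_torque'])"
```

```text
time_s: 13.1
eef_pos: [527.7, -12.5, 118.6]
ee_rot: [0.0, 0.999, 0.036, 0.0]
force: [5.1, -3.0, -0.4]
grip_width: 0.127
grip_force: 59.0
[527.68786169 -12.53158346 118.55877422] [5.34122439e-05 9.99341378e-01 3.62871619e-02 2.22024326e-04] [ 5.05237027 -3.03815375 -0.4116749 ] [-0.60498298 -0.96097509  0.16354399]
```

```bash
python3 -m crank '[[[0.015,-0.01,0.01,0,0,0,5],[0,-0.01,0,0,0,0,5],[0,-0.01,0,0,0,0,5],[0,-0.01,0,0,0,0,5],[0,-0.01,0,0,0,0,5],[0,0,0,0,0,0,5],[0,0,0,0,0,0,5],[0,0,0,0,0,0,5]]]'
python3 -c "
from rig import *
s=sense();print(s['eef_pos'],s['ee_rot'],s['force'],s['wrist_torque'])"
```

```text
time_s: 13.9
eef_pos: [527.9, -11.4, 118.4]
ee_rot: [0.0, 0.999, 0.036, 0.0]
force: [0.2, -5.2, 4.1]
grip_width: 0.132
grip_force: 59.8
[527.88081417 -11.39691496 118.42834446] [4.35839832e-05 9.99346282e-01 3.61524395e-02 9.37815863e-05] [ 0.22428299 -5.23385517  4.06469919] [-0.86265396 -0.50976028 -0.04524561]
```

Sliding friction looks normal: about 7 N of contact and 5 N of drag. Continuing in 1.25 mm bites.

```bash
python3 -m crank '[[[0,-0.01,0,0,0,0,5],[0,-0.01,0,0,0,0,5],[0,-0.01,0,0,0,0,5],[0,-0.01,0,0,0,0,5],[0,-0.01,0,0,0,0,5],[0,0,0,0,0,0,5],[0,0,0,0,0,0,5],[0,0,0,0,0,0,5]]]'
```

```text
time_s: 14.7
eef_pos: [527.9, -10.2, 118.4]
ee_rot: [0.0, 0.999, 0.036, 0.0]
force: [1.6, -4.4, 3.8]
grip_width: 0.131
grip_force: 59.7
```

```bash
python3 -m crank '[[[0,-0.01,0,0,0,0,5],[0,-0.01,0,0,0,0,5],[0,-0.01,0,0,0,0,5],[0,-0.01,0,0,0,0,5],[0,-0.01,0,0,0,0,5],[0,0,0,0,0,0,5],[0,0,0,0,0,0,5],[0,0,0,0,0,0,5]]]'
```

```text
time_s: 15.5
eef_pos: [527.7, -8.8, 118.2]
ee_rot: [-0.0, 0.999, 0.036, 0.0]
force: [2.8, -4.2, 2.3]
grip_width: 0.126
grip_force: 59.5
```

```bash
python3 -m crank '[[[0.01,-0.01,0.01,0,0,0,5],[0,-0.01,0,0,0,0,5],[0,-0.01,0,0,0,0,5],[0,-0.01,0,0,0,0,5],[0,0,0,0,0,0,5],[0,0,0,0,0,0,5],[0,0,0,0,0,0,5],[0,0,0,0,0,0,5]]]'
```

```text
time_s: 16.3
eef_pos: [527.5, -7.5, 117.7]
ee_rot: [-0.0, 0.999, 0.036, -0.001]
force: [2.6, 0.4, -4.6]
grip_width: 0.125
grip_force: 58.5
```

The contact force vanished and the tote sank, so the lugs are over the slots. Lowering 2.5 mm to confirm.

```bash
python3 -m crank '[[[0.01,0,0.02,0,0,0,5],[0,0,0.02,0,0,0,5],[0,0,0.02,0,0,0,5],[0,0,0.02,0,0,0,5],[0,0,0.02,0,0,0,5],[0,0,0,0,0,0,5],[0,0,0,0,0,0,5],[0,0,0,0,0,0,5]]]'
python3 -c "
from rig import *
s=sense();print(s['eef_pos'],s['ee_rot'],s['force'],s['wrist_torque'])"
```

```text
time_s: 17.1
eef_pos: [527.9, -7.8, 115.5]
ee_rot: [-0.0, 0.999, 0.036, -0.0]
force: [0.5, 0.2, -3.8]
grip_width: 0.132
grip_force: 58.6
[527.92049916  -7.82395954 115.46451072] [-6.06355117e-05  9.99346440e-01  3.61475539e-02 -2.09371386e-04] [ 0.50211143  0.22900566 -3.83221863] [-0.01757239 -0.1268988   0.0524527 ]
```

Free in the slots at 115.5. I'll nudge 0.5 mm toward the slot middle and go down toward the spring balls, checking force.

```bash
python3 -m crank '[[[0,-0.02,0.05,0,0,0,5],[0,0,0.07,0,0,0,5],[0,0,0.08,0,0,0,5],[0,0,0.08,0,0,0,5],[0,0,0.08,0,0,0,5],[0,0,0.06,0,0,0,5],[0,0,0.03,0,0,0,5],[0,0,0,0,0,0,5]]]'
python3 -c "
from rig import *
s=sense();print(s['eef_pos'],s['ee_rot'],s['force'],s['wrist_torque'])"
```

```text
time_s: 17.9
eef_pos: [528.0, -7.3, 104.2]
ee_rot: [-0.0, 0.999, 0.036, -0.0]
force: [0.1, -0.4, -3.8]
grip_width: 0.131
grip_force: 58.6
[527.98177696  -7.30932297 104.18322119] [-3.04633403e-05  9.99344940e-01  3.61895051e-02 -9.66185887e-05] [ 0.1419612  -0.44114948 -3.8225092 ] [ 7.45525103e-02  4.74916369e-03 -9.80349309e-05]
```

```bash
python3 -m crank '[[[0,0,0.08,0,0,0,5],[0,0,0.1,0,0,0,5],[0,0,0.1,0,0,0,5],[0,0,0.1,0,0,0,5],[0,0,0.08,0,0,0,5],[0,0,0.06,0,0,0,5],[0,0,0.04,0,0,0,5],[0,0,0,0,0,0,5]]]'
python3 -c "
from rig import *
s=sense();print(s['eef_pos'],s['ee_rot'],s['force'],s['wrist_torque'])"
```

```text
time_s: 18.7
eef_pos: [528.0, -7.3, 90.2]
ee_rot: [-0.0, 0.999, 0.036, -0.0]
force: [0.3, -0.7, -3.7]
grip_width: 0.132
grip_force: 58.6
[527.9780579   -7.30726965  90.18127985] [-1.96270591e-05  9.99344252e-01  3.62085124e-02 -9.58176320e-05] [ 0.31121912 -0.71900019 -3.67054129] [1.19142821e-02 7.02356861e-04 9.52499944e-05]
```

Nothing touched. I'll go slower to the balls, expected near 84.

```bash
python3 -m crank '[[[0,0,0.04,0,0,0,5],[0,0,0.04,0,0,0,5],[0,0,0.04,0,0,0,5],[0,0,0.04,0,0,0,5],[0,0,0.04,0,0,0,5],[0,0,0.04,0,0,0,5],[0,0,0.04,0,0,0,5],[0,0,0,0,0,0,5]]]'
python3 -c "
from rig import *
s=sense();print(s['eef_pos'],s['ee_rot'],s['force'],s['wrist_torque'])"
```

```text
time_s: 19.5
eef_pos: [528.4, -7.4, 83.5]
ee_rot: [0.0, 0.999, 0.036, 0.0]
force: [0.2, 0.8, -1.4]
grip_width: 0.128
grip_force: 58.9
[528.35589146  -7.37503118  83.47571153] [7.95182740e-05 9.99345350e-01 3.61753720e-02 4.55729289e-04] [ 0.17898191  0.82834053 -1.37818382] [ 0.0109964  -0.19460941 -0.00091833]
```

The balls are touched at 83.5, with a slight push in +x, which I'll follow. Pressing gently.

```bash
python3 -m crank '[[[0.01,0,0.03,0,0,0,5],[0,0,0.03,0,0,0,5],[0,0,0.03,0,0,0,5],[0,0,0.03,0,0,0,5],[0,0,0.03,0,0,0,5],[0,0,0.03,0,0,0,5],[0,0,0,0,0,0,5],[0,0,0,0,0,0,5]]]'
python3 -c "
from rig import *
s=sense();print(s['eef_pos'],s['ee_rot'],s['force'],s['wrist_torque'])"
```

```text
time_s: 20.3
eef_pos: [528.4, -7.4, 78.8]
ee_rot: [0.0, 0.999, 0.036, 0.0]
force: [1.4, -0.8, 0.3]
grip_width: 0.13
grip_force: 59.3
[528.41885544  -7.41455727  78.78437051] [1.07333659e-04 9.99344393e-01 3.62040125e-02 2.07153039e-04] [ 1.36549668 -0.79730467  0.25720809] [-0.162036   -0.34375146  0.04815604]
```

```bash
python3 -m crank '[[[0.005,0,0.03,0,0,0,5],[0,0,0.03,0,0,0,5],[0,0,0.03,0,0,0,5],[0,0,0.03,0,0,0,5],[0,0,0.03,0,0,0,5],[0,0,0.03,0,0,0,5],[0,0,0,0,0,0,5],[0,0,0,0,0,0,5]]]'
python3 -c "
from rig import *
s=sense();print(s['eef_pos'],s['ee_rot'],s['force'],s['wrist_torque'])"
```

```text
time_s: 21.1
eef_pos: [528.3, -7.2, 74.0]
ee_rot: [-0.0, 0.999, 0.036, -0.0]
force: [2.1, -0.7, -1.8]
grip_width: 0.128
grip_force: 59.0
[528.27057943  -7.2335265   73.99807393] [-7.83797940e-05  9.99344440e-01  3.62027949e-02 -2.04511278e-04] [ 2.09456733 -0.73411347 -1.84528598] [-0.0127372  -0.39396258  0.00173636]
```

```bash
python3 -m crank '[[[0.01,0,0.03,0,0,0,5],[0,0,0.03,0,0,0,5],[0,0,0.03,0,0,0,5],[0,0,0.03,0,0,0,5],[0,0,0.03,0,0,0,5],[0,0,0.02,0,0,0,5],[0,0,0,0,0,0,5],[0,0,0,0,0,0,5]]]'
python3 -c "
from rig import *
s=sense();print(s['eef_pos'],s['ee_rot'],s['force'],s['wrist_torque'])"
```

```text
time_s: 21.9
eef_pos: [528.7, -7.3, 69.8]
ee_rot: [-0.0, 0.999, 0.036, -0.0]
force: [2.8, 0.2, -3.7]
grip_width: 0.129
grip_force: 58.6
[528.66574255  -7.26585635  69.79189108] [-3.42300087e-05  9.99345529e-01  3.61733693e-02 -9.30155204e-06] [ 2.82757483  0.21368987 -3.68412026] [-0.03611042 -0.66648717 -0.04628298]
```

It's past the balls. Lowering the last few mm to the hard bottom, expected near 66.4.

```bash
python3 -m crank '[[[0.01,0,0.02,0,0,0,5],[0,0,0.02,0,0,0,5],[0,0,0.02,0,0,0,5],[0,0,0.02,0,0,0,5],[0,0,0.02,0,0,0,5],[0,0,0.02,0,0,0,5],[0,0,0.02,0,0,0,5],[0,0,0,0,0,0,5]]]'
python3 -c "
from rig import *
s=sense();print(s['eef_pos'],s['ee_rot'],s['force'],s['wrist_torque'])"
```

```text
time_s: 22.7
eef_pos: [528.8, -7.3, 66.6]
ee_rot: [0.0, 0.999, 0.036, -0.0]
force: [1.9, -0.4, -0.7]
grip_width: 0.131
grip_force: 59.2
[528.78494177  -7.28361875  66.6259237 ] [ 3.26366008e-05  9.99343596e-01  3.62265309e-02 -1.21003478e-04] [ 1.87771997 -0.43417371 -0.6920849 ] [-0.00130903 -0.58205557 -0.01288263]
```

```bash
python3 -m crank '[[[0,0,0.02,0,0,0,5],[0,0,0.02,0,0,0,5],[0,0,0.02,0,0,0,5],[0,0,0.01,0,0,0,5],[0,0,0,0,0,0,5],[0,0,0,0,0,0,5],[0,0,0,0,0,0,5],[0,0,0,0,0,0,5]]]'
python3 -c "
from rig import *
s=sense();print(s['eef_pos'],s['ee_rot'],s['force'],s['wrist_torque'])"
```

```text
time_s: 23.5
eef_pos: [528.6, -7.3, 66.3]
ee_rot: [0.0, 0.999, 0.036, -0.0]
force: [-8.6, -0.4, 15.8]
grip_width: 0.13
grip_force: 61.7
[528.64827313  -7.3250884   66.31566809] [ 1.87431119e-04  9.99339313e-01  3.63440662e-02 -1.09666631e-04] [-8.60710499 -0.37498883 15.81541446] [0.12073613 0.59939243 0.01346999]
```

Hard bottom at 66.3, the full 52 mm below the rail contact. I'll relax the press, release and rise.

```bash
python3 -m crank '[[[0,0,-0.03,0,0,0,5],[0,0,-0.01,0,0,0,5],[0,0,0,0,0,0,20],[0,0,0,0,0,0,35],[0,0,0,0,0,0,50],[0,0,0,0,0,0,50],[0,0,0,0,0,0,50],[0,0,0,0,0,0,50]]]'
python3 -m crank '[[[0,0,-0.1,0,0,0,50],[0,0,-0.3,0,0,0,50],[0,0,-0.6,0,0,0,50],[0,0,-1,0,0,0,50],[0,0,-1,0,0,0,50],[0,0,-1,0,0,0,50],[0,0,-1,0,0,0,50],[0,0,-1,0,0,0,50]]]'
```

```text
time_s: 24.3
eef_pos: [528.8, -7.2, 65.7]
ee_rot: [-0.0, 0.999, 0.036, -0.0]
force: [0.9, 0.4, 0.6]
grip_width: 0.584
grip_force: 0.0
time_s: 25.1
eef_pos: [528.7, -7.2, 217.6]
ee_rot: [0.0, 0.999, 0.036, 0.0]
force: [0.1, 0.3, -0.3]
grip_width: 0.584
grip_force: 0.0
```

```bash
python3 -m crank '[[[-0.5,-1,0,0,0,0,50],[-1,-1,0,0,0,0,50],[-1,-1,0,0,0,0,50],[-1,-1,0,0,0,0,50],[-1,-1,0,0,0,0,50],[-1,-1,0,0,0,0,50],[-1,-1,0,0,0,0,50],[0,-1,0,0,0,0,50]]]'
python3 -m crank '[[[0,-1,0,0,0,0,50],[0,-1,0,0,0,0,50],[0,-1,0,0,0,0,50],[0,-1,0,0,0,0,50],[0,-1,0,0,0,0,50],[0,-0.5,0,0,0,0,50],[0,0,0,0,0,0,50],[0,0,0,0,0,0,50]]]'
python3 - <<'E'
from rig import *
import cv2,numpy as np
t=cv2.resize(capture('top')[205:315,235:395],None,fx=4.9,fy=4.9,interpolation=2)[:,:400*2]
cv2.imwrite('pics/f1.png',t)
cv2.imwrite('pics/f2.png',cv2.resize(capture('side')[205:325,270:400],None,fx=4.9,fy=4.9,interpolation=2))
E
```

```text
time_s: 25.9
eef_pos: [350.1, 181.2, 216.7]
ee_rot: [-0.0, 0.999, 0.036, 0.0]
force: [0.4, -0.6, -0.1]
grip_width: 0.589
grip_force: 0.0
time_s: 26.7
eef_pos: [342.4, 317.0, 215.9]
ee_rot: [0.0, 0.999, 0.036, 0.0]
force: [0.7, -0.5, 0.4]
grip_width: 0.583
grip_force: 0.0
```

View pics/f1.png

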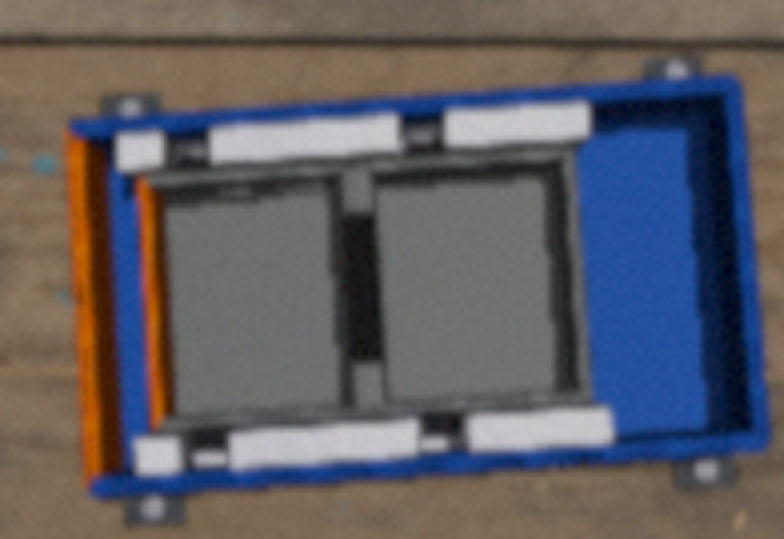

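View pics/f2.png

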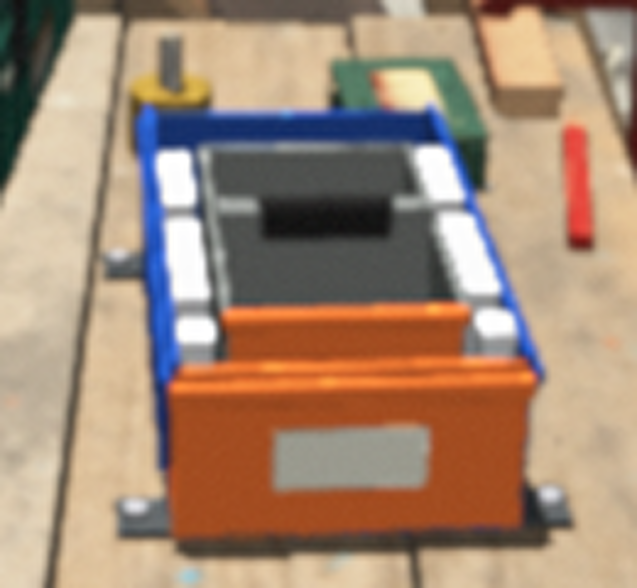

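The top view shows the black lugs down in all four slots, near (190,150), (425,135), (208,440) and (440,425). The side view shows the tote sitting level, its rim just above the rails and both orange ends toward the camera. The holesaw and tin, which are in view, look undisturbed.

```bash
python3 -c "
from rig import *
print(finish_job())"
```

```text
the job is handed in; nothing more can be done
None
```

The job is handed in at about 27 s: the grey tote is turned half a turn, nested fully home with both orange ends on the same side, and released. I read at most about 20 N between the totes, and the arm went nowhere near the tape roll, hole saw or tin.

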